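# Take a contact temperature reading of the poacher cup

### The arm

A 6-joint arm with a two-finger parallel gripper is mounted at the origin on the work surface. World frame = base frame: x ahead of the robot, y to its left, z up, the work surface at z = 0. Lengths are in m, angles in rad, forces in N, time in s.
With the tool pointing down it reaches from about 0.35 to 0.975 m from the base axis. Payload 17.4 kg.
Tool frame: the origin (TCP) lies midway between the tips of the shut fingers; the grasp point (between the pads) lies 19 mm behind it; z points along the fingers, y is the direction in which the jaws open and shut (so a half turn about z gives the same grasp; the last joint's range is limited). The gripper opens to 85 mm and grips with 20 to 120 N. Pads are 22 mm wide; open, the fingers measure 114 mm over their backs; the gripper's body (76 mm by 85 mm) begins 54 mm behind the grasp point. The pads swing forward as they close: fully open they stand 13 mm farther back than shut.
Start: joints at [-1.22, 0.116, 1.442, -0, 1.584, -0.038], TCP at [0.256, -0.625, 0.231] pointing down, gripper open.
Joint ranges: [-2.83, 2.83], [-0.83, 2.19], [0.07, 2.5], [-1.14, 4.28], [0.01, 3], [-2.97, 2.97]. Speed limits (rad/s): [1.89, 1.89, 2.22, 3.14, 3.14, 3.14].

### API

Orientations are given as a unit quaternion [w, x, y, z].
In Python, from plant import readout, viewer, job gives the robot as it stands. The module is installed in compiled form; this text tells all that it offers.
- The arm moves only by the tool jog_arm, never from a script. Its argument "deltas" is a list that holds one entry, the list of rows, each a list of 7 numbers: the shift along the tool's x, y, z in m, then the turn, a rotation vector about the tool's x, y, z in degrees, then the opening in per cent of the stroke, from 0 (shut) to 100 (fully open). A call has 1 to 10 rows; each row is the pose to reach, as a shift and turn from the pose measured when the call began, along the tool's axes at that moment; what a row does not reach only later rows make up. A row lasts 1/12 s, in which the tool goes at most 41.7 mm and 7.16 degrees, less where a joint would pass 70% of its speed; a pose out of reach is approached as far as the arm can. A call with a gripper value outside its range is refused whole. The fingers move at their own pace and stop on an object; "squeeze" is the grip in N (left out, the last holds). Time passes only in rows, so rows that repeat a pose let the fingers close. It gives the time, the measured TCP pose, the force and the opening at its end, in the units of the state.
- readout.read_state(): the state, without advancing time (a new reading comes with each control period).
- viewer.get_image(name): name is "scene" or "side" or "wrist"; returns a dict with "color" (384x512x3 uint8, red, green, blue), "fx", "fy", "cx", "cy" (pixels), "origin" and "attitude" of the camera in the world; the wrist camera has in their place "hand_eye" (4x4, takes a point from camera to tool coordinates, whose origin is the TCP and whose axes are the flange's). Camera axes: x right, y down, z forward; pixel columns grow to the right and rows downward; lengths in m; the calibration is good to about 2 mm. A picture is of the moment at which its call begins: read the wrist's pose just before it. There is no depth.
- job.finish_job(): hands the job in, once; it reports no verdict.
The state is a dict: "t": time; "joint_pos": joint angles; "qd": joint speeds; "effort": joint torques, N m; "position": TCP position; "eef_rot": TCP orientation; "wrist_force": force on the tool from outside, world axes, zero at the start; "ft_torque": the same for the moment, N m; "grip_width": finger opening in m.
Only numpy, scipy, OpenCV 4.12 (cv2) and the standard library are available. Lean on these libraries where they do the work, as an engineer would, in place of code of your own. Each camera call takes 0.05 s, during which the arm holds its last target.

### The job

Lift the stem thermometer out of the wooden rack and bring its sprung tip down onto the raised round copper button inside the aluminium egg poacher cup, thermometer upright, pressing lightly so that the tip is pushed in about half way and never hard against its stop. Leave the cup and everything else where it stands. Finish while still holding the thermometer there: do not put it down or let go.

Things in the scene. Friction and masses are not known exactly. Their poses are not given: they have to be found in the camera images.
- probe: stem thermometer standing upright in an outer socket of the rack. Black cylindrical handle, 24 mm diameter, flat top with small white dial; origin: centre of the underside of its collar (30 mm diameter, 6 mm high, rests on the rack's top); handle reaches 60 mm above it; 8 mm steel stem goes 52 mm below it, then a 6 mm sprung tip to 75 mm below. z up along the stem; 0.1 kg
- tip (a joint): how far the thermometer's sprung tip is pushed in: 0 free, 0.016 m at its stop; the spring needs 0.5 N to start and 4.5 N at the stop (250 N/m)
- tip_end (a point): the very end of the sprung tip (rounded, 3 mm radius); 75 mm below the origin of the thermometer when free
- rack: wooden tool rack fixed to the sill, 64 mm (x) by 170 mm (y), top at 95 mm; top board 12 mm thick, open beneath; three 17 mm through sockets in a row along its y at -50, 0, +50 mm. The thermometer stands in one outer socket, the honey dipper in the other (which is which varies), the middle is empty. Origin: centre of its footprint
- dipper: wooden honey dipper hanging in the other outer socket: grooved round head 32 mm across, top 58 mm above the collar, stem 8 mm reaching 70 mm below it; origin under its 30 mm collar. A bystander
- cup: loose cast aluminium egg poacher cup, open at the top, rim 92 mm across, 32 mm tall, wall 4 mm, inner floor 5 mm above its underside and about 60 mm across, a flat lug reaching to 77 mm from the centre on its +x side; 0.25 kg; origin at the centre of its underside
- button_top (a point): centre of the top face of the raised copper button on the cup's inner floor: 16 mm in diameter, 3 mm high, its top 8 mm above the cup's underside, 10 mm from the cup's centre towards the lug
- eggcup_a: orange melamine egg cup, 48 mm wide, 60 mm tall, on the sill; origin at the centre of its underside. A bystander
- eggcup_b: orange melamine egg cup, 48 mm wide, 60 mm tall, on the sill; origin at the centre of its underside. A bystander
- timer: chrome push-button timer, 76 mm in diameter, 61 mm tall with its round plunger; origin at the centre of its underside. A bystander
Things that resemble listed ones, but are neither listed nor needed, are in the scene too. Of the things like the probe, leave any that is green; of the rest the smaller one is meant. Of the things that look like the rack, the middle-sized one is meant.

How it is judged:
By the outcome, as a careful person would: the job done as asked, in the order asked, and still so for the second after the job is handed in, while the arm keeps its last pose, push and grip.
It also fails if it takes over 46 s, if anything falls off the work surface, if the arm or the gripper's body presses on something with over 40 N, if the wrist force passes 120 N, or if a joint passes its speed limit or range.

## Working session

There is one attempt and no reset: what is moved stays moved. The work goes in short steps, Python scripts to look and compute and a tool call to move; the robot and the scene stay as the last step left them, time stands still between calls to the robot, and variables do not carry over. Pictures are saved under pics/ and viewed, and the job is handed in when it is done.

Besides the shell and the picture viewer there is one more tool, called after "Request:" as a command line: name --argument value ..., lists and objects as JSON in quotes. jog_arm: Moves the arm, as the interface text tells. Its arguments: {"type":"object","properties":{"deltas":{"type":"array","items":{"type":"array","items":{"type":"array","items":{"type":"number"}}}},"squeeze":{"type":"number"}},"required":["deltas"]}

```bash
mkdir -p pics
cat > h.py <<'E'
from plant import readout, viewer, job
import numpy as np, cv2
from scipy.spatial.transform import Rotation as R
def snap(n,f):
    d=viewer.get_image(n); cv2.imwrite('pics/'+f,d['color'][:,:,::-1]); return d
E
python3 - <<'E'
from h import *
s=readout.read_state(); print(s)
for n in ['scene','side','wrist']:
    d=snap(n,n+'0.png'); print({k:v for k,v in d.items() if k!='color'})
E
```

```text
{'t': 0.0, 'joint_pos': array([-1.21980833e+00,  1.16491734e-01,  1.44227223e+00,  1.44804728e-05,
        1.58399826e+00, -3.77879092e-02]), 'qd': array([-0.00040945,  0.00046379, -0.00063291,  0.0027111 , -0.00049944,
       -0.00105968]), 'effort': array([ 5.12673541e-04, -7.31978846e+01, -6.32487845e+01,  1.71310569e-05,
        6.30326409e-03, -2.24814164e-05]), 'position': array([ 0.25579989, -0.62444559,  0.23055397]), 'eef_rot': array([-5.78761207e-04,  9.81165895e-01,  1.93166106e-01, -8.40529124e-05]), 'wrist_force': array([-0.16695877,  0.04686455,  0.44415388]), 'ft_torque': array([ 0.00589168, -0.04795382, -0.02338612]), 'grip_width': 0.08502559671320148}
{'fx': 359.197352288371, 'fy': 359.197352288371, 'cx': 248.7743567016908, 'cy': 192.44114563952627, 'origin': array([ 0.76403855, -0.5600331 ,  0.81910538]), 'attitude': array([-0.29307747,  0.92575622,  0.22642041, -0.07625497])}
{'fx': 378.1021527747267, 'fy': 378.1021527747267, 'cx': 247.46400530008307, 'cy': 189.17317583878753, 'origin': array([0.35930736, 0.80192431, 0.66380363]), 'attitude': array([ 0.0363686 , -0.07762182,  0.87249701, -0.48104173])}
{'fx': 321.19884636950104, 'fy': 321.19884636950104, 'cx': 252.53689732389222, 'cy': 195.28876065847288, 'hand_eye': array([[ 6.75941412e-04, -9.46350373e-01, -3.23141633e-01,
         8.33232221e-02],
       [ 9.99999722e-01,  5.38067326e-04,  5.15999773e-04,
         1.38868614e-03],
       [-3.14444623e-04, -3.23141892e-01,  9.46350474e-01,
        -1.43088958e-01],
       [ 0.00000000e+00,  0.00000000e+00,  0.00000000e+00,
         1.00000000e+00]])}
```

View pics/scene0.png

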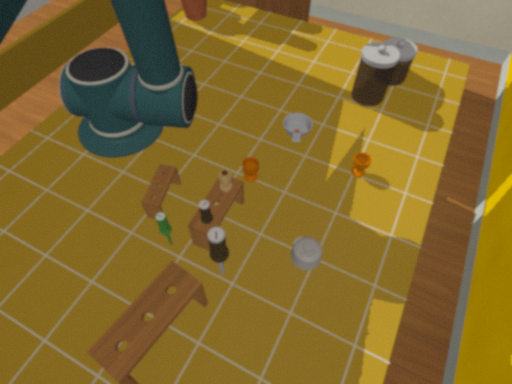

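View pics/side0.png

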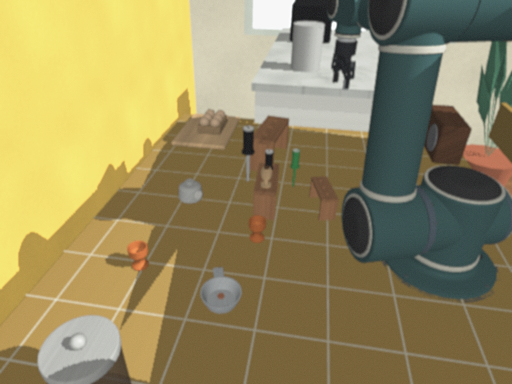

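View pics/wrist0.png

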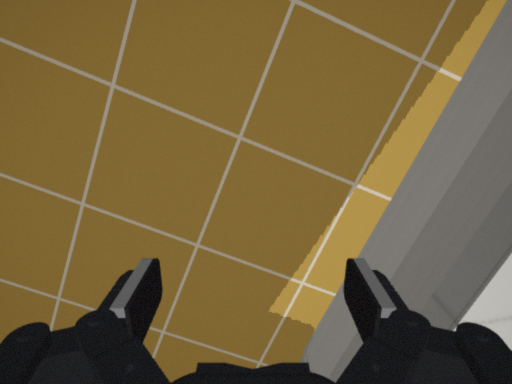

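Run:
```python
import cv2
a=cv2.imread('pics/scene0.png');b=cv2.imread('pics/side0.png')
cv2.imwrite('pics/za.png',cv2.resize(a[100:290,130:390],None,fx=3,fy=3,interpolation=cv2.INTER_CUBIC))
cv2.imwrite('pics/zb.png',cv2.resize(b[115:325,160:350],None,fx=2.8,fy=2.8,interpolation=cv2.INTER_CUBIC))
```

```text
(no output)
```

View pics/za.png

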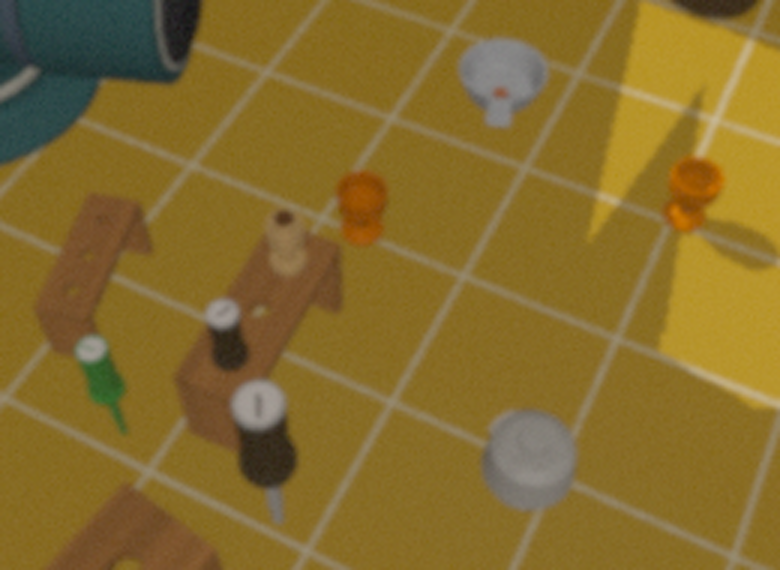

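View pics/zb.png

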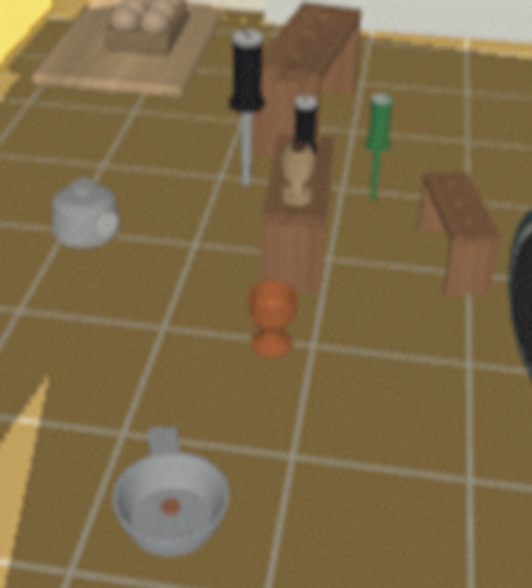

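```bash
cat >> h.py <<'E'
def pose(q,p):
    T=np.eye(4); T[:3,:3]=R.from_quat([q[1],q[2],q[3],q[0]]).as_matrix(); T[:3,3]=p; return T
def ray(d,T,u,v):
    r=T[:3,:3]@np.array([(u-d['cx'])/d['fx'],(v-d['cy'])/d['fy'],1]); return T[:3,3],r
def atz(d,T,u,v,z):
    o,r=ray(d,T,u,v); return o+r*(z-o[2])/r[2]
def proj(d,T,p):
    c=np.linalg.inv(T)@np.append(p,1); return d['fx']*c[0]/c[2]+d['cx'],d['fy']*c[1]/c[2]+d['cy']
def camT(d,s=None):
    if 'origin' in d: return pose(d['attitude'],d['origin'])
    return pose(s['eef_rot'],s['position'])@d['hand_eye']
E
python3 - <<'E'
from h import *
a=viewer.get_image('scene');b=viewer.get_image('side')
A,B=camT(a),camT(b)
za=lambda u,v:(u/3+130,v/3+100); zb=lambda u,v:(u/2.8+160,v/2.8+115)
for n,pa,pb,z in [('probe top',(223,313),(306,101),.155),('dipper top',(285,217),(298,150),.153),('button',(500,93),(171,507),.008),('bigblack top',(259,404),(248,38),.2),('green top',(92,348),(381,99),.15),('rim',(504,68),(171,495),.032),('timer',(531,435),(84,188),.06),('egga',(362,190),(273,290),.06),('lug end',(498,124),(163,430),.03)]:
    ua,ub=za(*pa),zb(*pb)
    o1,r1=ray(a,A,*ua);o2,r2=ray(b,B,*ub)
    M=np.c_[r1,-r2];t=np.linalg.lstsq(M,o2-o1,rcond=None)[0]
    print(n,(o1+r1*t[0]+o2+r2*t[1])/2,np.linalg.norm(o1+r1*t[0]-o2-r2*t[1]),atz(a,A,*ua,z),atz(b,B,*ub,z))
for p in [(184,375),(340,243),(270,238),(258,395)]: print('rack corner',atz(a,A,*za(*p),.095))
E
```

```text
probe top [ 0.46529086 -0.21913355  0.15190974] 0.0039702974601912334 [ 0.46876016 -0.22053193  0.155     ] [ 0.46293891 -0.21458371  0.155     ]
dipper top [ 0.46004812 -0.11686559  0.14848069] 0.002850732746057296 [ 0.46358439 -0.11974595  0.153     ] [ 0.45791545 -0.10980798  0.153     ]
button [0.51306213 0.22753877 0.00289772] 0.0028764142042809913 [0.51601242 0.22298504 0.008     ] [0.51051314 0.23154469 0.008     ]
bigblack top [ 0.54106322 -0.28882626  0.18918319] 0.004070251464865388 [ 0.54693195 -0.29317127  0.2       ] [ 0.5352148  -0.26548358  0.2       ]
green top [ 0.38640196 -0.28058352  0.1319358 ] 0.0026003676911025573 [ 0.39773359 -0.2878602   0.15      ] [ 0.38438744 -0.24511235  0.15      ]
rim [0.51010051 0.238007   0.0285165 ] 0.0032215306271009543 [0.5127704 0.234902  0.032    ] [0.50774515 0.24061704 0.032     ]
timer [ 0.6993917  -0.15574129  0.05403205] 0.0013273530169159763 [ 0.70052003 -0.15867763  0.06      ] [ 0.69540929 -0.14648324  0.06      ]
egga [0.46630121 0.00087973 0.06025777] 0.0047765149646761705 [0.46863426 0.00137203 0.06      ] [ 0.46415246 -0.00064625  0.06      ]
lug end [0.53450531 0.1656409  0.02461984] 0.003997753232604429 [0.53797592 0.16124855 0.03      ] [0.53113846 0.17040408 0.03      ]
rack corner [ 0.44551899 -0.25276081  0.095     ]
rack corner [ 0.49252063 -0.08442227  0.095     ]
rack corner [ 0.43741204 -0.10687712  0.095     ]
rack corner [ 0.5054611 -0.2415578  0.095    ]
```

Request:
jog_arm --deltas '[[[0.349,-0.295,-0.02,0,0,0,80],[0.349,-0.295,-0.02,0,0,0,80],[0.349,-0.295,-0.02,0,0,0,80],[0.349,-0.295,-0.02,0,0,0,80],[0.349,-0.295,-0.02,0,0,0,80],[0.349,-0.295,-0.02,0,0,0,80],[0.349,-0.295,-0.02,0,0,0,80],[0.349,-0.295,-0.02,0,0,0,80],[0.349,-0.295,-0.02,0,0,0,80],[0.349,-0.295,-0.02,0,0,0,80]]]'

```text
t: 1.08
position: [0.4485, -0.2535, 0.2496]
eef_rot: [-0.0, 0.981, 0.193, 0.0]
wrist_force: [1.3, 0.3, 0.3]
grip_width: 0.0682
```

Request:
jog_arm --deltas '[[[0.03,-0.025,0,0,0,0,80],[0.03,-0.025,0,0,0,0,80],[0.03,-0.025,0,0,0,0,80]]]'

```text
t: 1.33
position: [0.4675, -0.2172, 0.2498]
eef_rot: [-0.0, 0.981, 0.195, 0.0]
wrist_force: [-0.4, -0.5, -0.4]
grip_width: 0.0683
```

Run:
```python
from h import *
s=readout.read_state(); print(s['position'],s['eef_rot'],s['qd'])
d=snap('wrist','w1.png'); T=camT(d,s)
for p in [(.467,-.219,.155),(.467,-.219,.101)]: print(proj(d,T,p))
cv2.imwrite('pics/w1z.png',cv2.resize(d['color'][:,:,::-1],(800,600),interpolation=cv2.INTER_CUBIC))
```

```text
[ 0.46754682 -0.21719545  0.24976147] [-4.23097699e-06  9.80832277e-01  1.94853735e-01  2.58421021e-04] [-0.05779237  0.0054297  -0.00119675 -0.00777086 -0.00034885 -0.02409869]
(np.float64(252.4457677858276), np.float64(199.3180581673363))
(np.float64(252.43795929596763), np.float64(180.2013117695479))
```

View pics/w1z.png

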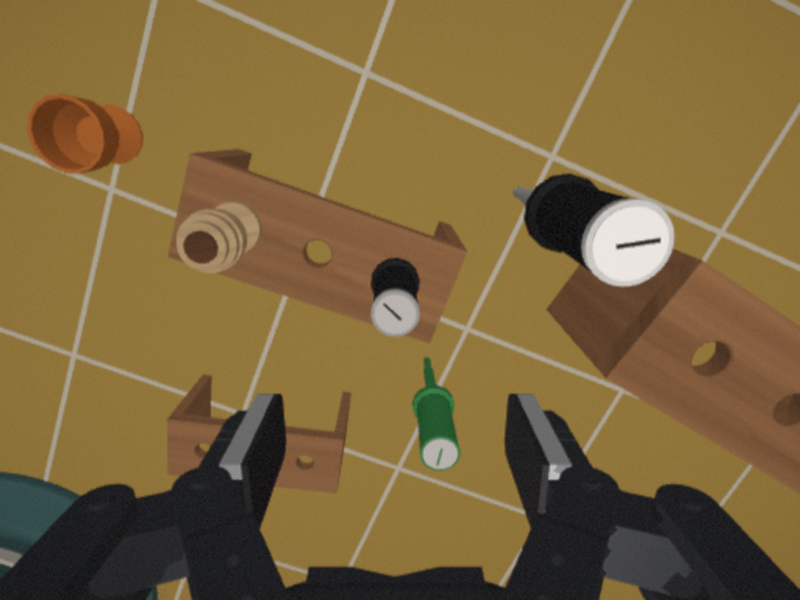

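Request:
jog_arm --deltas '[[[-0.001,0.0015,0.03,0,0,0,60],[-0.001,0.0015,0.06,0,0,0,60],[-0.001,0.0015,0.09,0,0,0,60],[-0.001,0.0015,0.115,0,0,0,60],[-0.001,0.0015,0.132,0,0,0,60],[-0.001,0.0015,0.14,0,0,0,60],[-0.001,0.0015,0.14,0,0,0,60]]]'

```text
t: 1.97
position: [0.4656, -0.2209, 0.1079]
eef_rot: [-0.001, 0.981, 0.193, -0.001]
wrist_force: [0.5, 1.3, 0.7]
grip_width: 0.051
```

Run:
```python
from h import *
s=readout.read_state(); print(s['position'],s['eef_rot'],s['wrist_force'])
d=snap('wrist','w2.png');e=snap('side','s2.png')
cv2.imwrite('pics/w2z.png',cv2.resize(d['color'][:,:,::-1],(800,600),interpolation=cv2.INTER_CUBIC))
```

```text
[ 0.46555903 -0.22086883  0.10793581] [-8.14598749e-04  9.81161079e-01  1.93187157e-01 -9.97600744e-04] [0.48320525 1.25218774 0.71703718]
```

View pics/w2z.png

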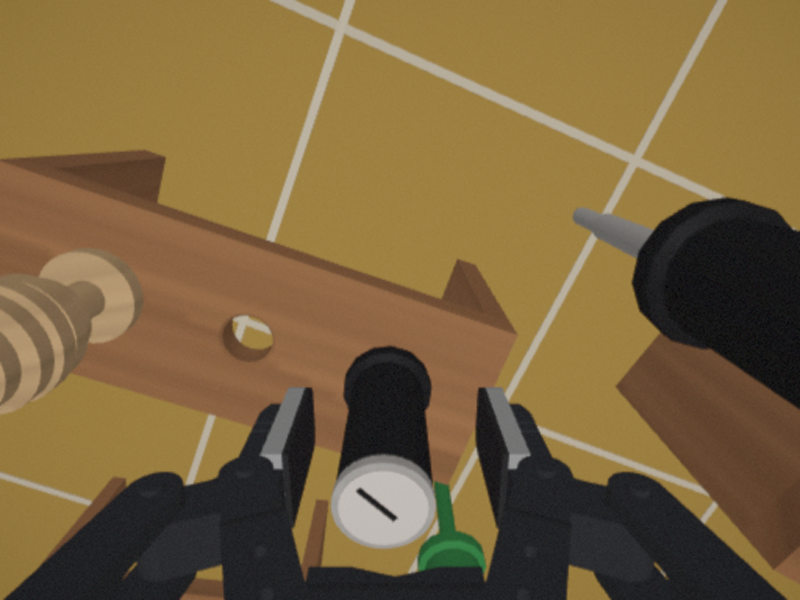

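View pics/s2.png

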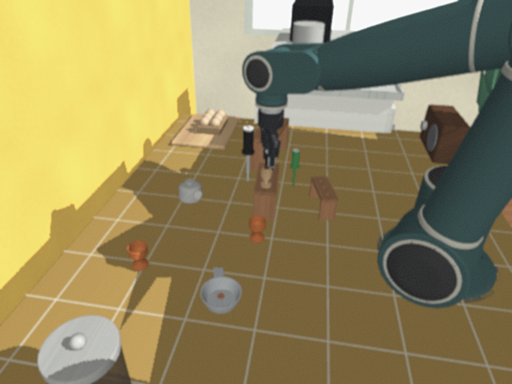

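Run:
```python
from h import *
s=readout.read_state(); d=snap('wrist','w2.png');T=camT(d,s)
print(s['position'])
p=atz(d,T,384/1.5625,501/1.5625,.155); print(p)
M=pose(s['eef_rot'],s['position']); print('tool',(np.linalg.inv(M)@np.append(p,1)))
```

```text
[ 0.46676261 -0.22100428  0.11064295]
[ 0.46629543 -0.22001192  0.155     ]
tool [-2.69917925e-05 -1.06249396e-03 -4.43578750e-02  1.00000000e+00]
```

Request:
jog_arm --deltas '[[[0,-0.001,0,0,0,0,35],[0,-0.001,0,0,0,0,25],[0,-0.001,0,0,0,0,15],[0,-0.001,0,0,0,0,10],[0,-0.001,0,0,0,0,10],[0,-0.001,0,0,0,0,10]]]' --squeeze 70

```text
t: 2.62
position: [0.4671, -0.2203, 0.1125]
eef_rot: [0.001, 0.981, 0.194, 0.001]
wrist_force: [-1.6, -0.4, 7.0]
grip_width: 0.0221
```

Request:
jog_arm --deltas '[[[0,0,0,0,0,0,10],[0,0,0,0,0,0,10],[0,0,0,0,0,0,10]]]'

```text
t: 2.87
position: [0.4671, -0.2203, 0.1127]
eef_rot: [0.001, 0.981, 0.194, 0.002]
wrist_force: [-0.4, 0.5, -0.1]
grip_width: 0.0217
```

Run:
```python
from h import *
s=readout.read_state(); print(s['position'],s['wrist_force'],s['grip_width'])
d=snap('wrist','w3.png')
cv2.imwrite('pics/w3z.png',cv2.resize(d['color'][:,:,::-1],(800,600),interpolation=cv2.INTER_CUBIC))
```

```text
[ 0.46714    -0.22028434  0.11268491] [-0.35379156  0.47267756 -0.12886461] 0.021666963418779835
```

View pics/w3z.png

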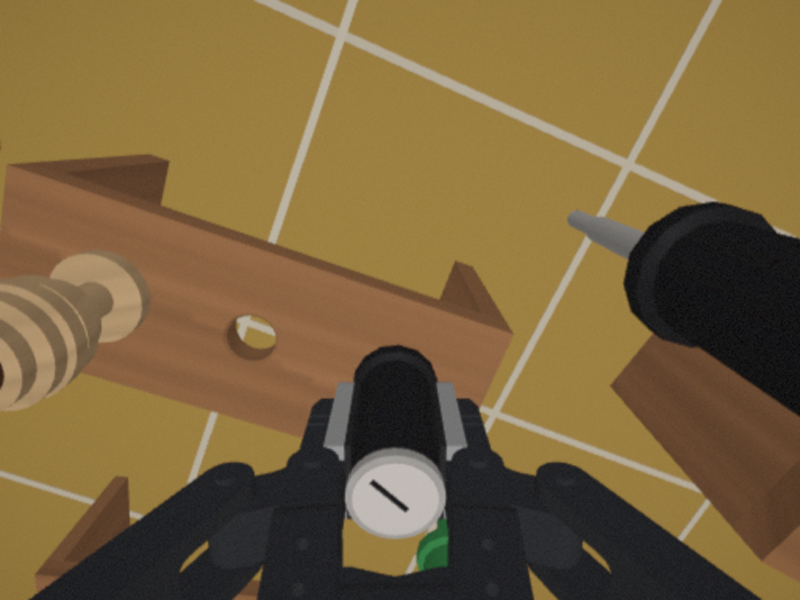

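Request:
jog_arm --deltas '[[[0,0,-0.01,0,0,0,10],[0,0,-0.025,0,0,0,10],[0,0,-0.045,0,0,0,10],[0,0,-0.07,0,0,0,10],[0,0,-0.095,0,0,0,10],[0,0,-0.12,0,0,0,10],[0,0,-0.145,0,0,0,10],[0,0,-0.165,0,0,0,10],[0,0,-0.175,0,0,0,10],[0,0,-0.175,0,0,0,10]]]'

```text
t: 3.75
position: [0.4669, -0.2201, 0.2902]
eef_rot: [0.002, 0.981, 0.194, 0.003]
wrist_force: [0.9, 0.5, -0.8]
grip_width: 0.0221
```

Run:
```python
from h import *
s=readout.read_state(); print(s['position'],s['eef_rot'],s['wrist_force'],s['grip_width'])
d=snap('scene','c4.png');e=snap('side','s4.png')
cv2.imwrite('pics/c4z.png',cv2.resize(d['color'][60:280,120:400,::-1],None,fx=2.7,fy=2.7,interpolation=cv2.INTER_CUBIC))
cv2.imwrite('pics/s4z.png',cv2.resize(e['color'][60:280,150:400,::-1],None,fx=2.7,fy=2.7,interpolation=cv2.INTER_CUBIC))
```

```text
[ 0.46693656 -0.22011124  0.2901808 ] [0.00230027 0.98104728 0.19373554 0.00273535] [ 0.89691099  0.45805349 -0.82661477] 0.02212601915106058
```

View pics/c4z.png

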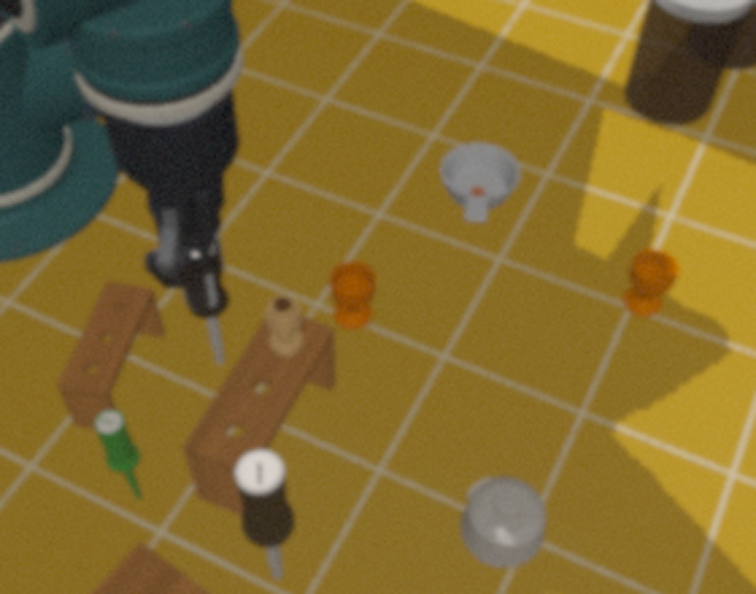

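View pics/s4z.png

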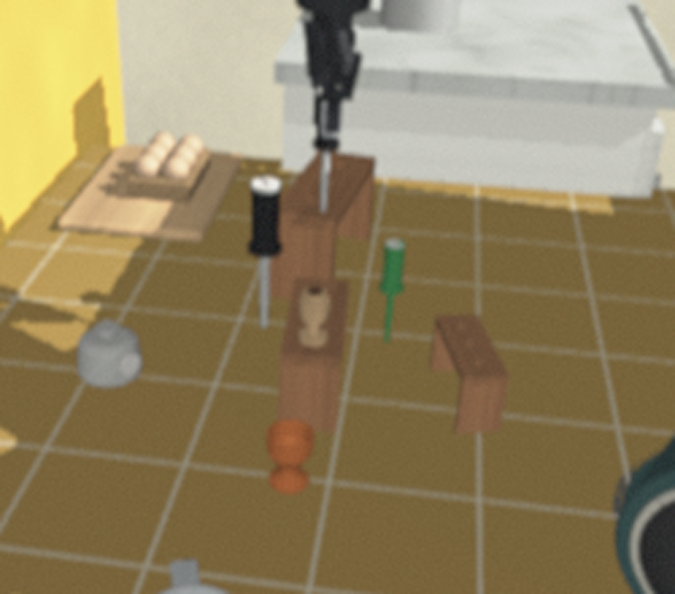

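```bash
cat >> h.py <<'E'
def fix(target,s=None,yaw=np.arctan2(.379,.925)):
    s=s or readout.read_state(); M=pose(s['eef_rot'],s['position'])
    x=np.array([np.cos(yaw),np.sin(yaw),0]);z=np.array([0,0,-1.]);G=np.c_[x,np.cross(z,x),z]
    rv=np.degrees(R.from_matrix(M[:3,:3].T@G).as_rotvec())
    return np.round(M[:3,:3].T@(np.array(target)-M[:3,3]),4),np.round(rv,2)
E
python3 -c "
from h import *
print(fix([.513,.2275,.29]))"
```

```text
(array([ 0.2131, -0.3961, -0.0038]), array([ 0.14, -0.11,  0.06]))
```

Request:
jog_arm --deltas '[[[0.016,-0.03,0,0.1,-0.1,0,10],[0.035,-0.066,0,0.1,-0.1,0,10],[0.054,-0.1,0,0.1,-0.1,0,10],[0.073,-0.136,0,0.1,-0.1,0,10],[0.092,-0.171,0,0.1,-0.1,0,10],[0.111,-0.206,0,0.1,-0.1,0,10],[0.13,-0.242,0,0.1,-0.1,0,10],[0.149,-0.277,0,0.1,-0.1,0,10],[0.164,-0.305,0,0.1,-0.1,0,10],[0.17,-0.317,0,0.1,-0.1,0,10]]]'

```text
t: 4.68
position: [0.5026, 0.1414, 0.2842]
eef_rot: [0.0, 0.981, 0.195, -0.001]
wrist_force: [0.2, -0.8, -1.5]
grip_width: 0.0223
```

```bash
python3 -c "
from h import *
s=readout.read_state();print(s['position'],s['eef_rot'],s['grip_width'])
print(fix([.513,.2275,.2]))"
```

```text
[0.50260989 0.14135585 0.28419668] [ 4.03806016e-05  9.80799615e-01  1.95014616e-01 -1.18857574e-03] 0.022292326566650793
(array([ 0.0428, -0.0756,  0.0841]), array([-0.02,  0.13,  0.21]))
```

Request:
jog_arm --deltas '[[[0.015,-0.025,0.015,0,0,0,10],[0.028,-0.05,0.03,0,0,0,10],[0.038,-0.068,0.05,0,0,0,10],[0.043,-0.076,0.07,0,0,0,10],[0.043,-0.076,0.084,0,0,0,10],[0.043,-0.076,0.084,0,0,0,10],[0.043,-0.076,0.084,0,0,0,10]]]'

```text
t: 5.27
position: [0.5128, 0.227, 0.1993]
eef_rot: [0.0, 0.981, 0.195, -0.002]
wrist_force: [0.3, -0.7, -0.5]
grip_width: 0.0218
```

Run:
```python
from h import *
s=readout.read_state(); print(s['position'],s['eef_rot'],s['wrist_force'],s['qd'].round(3))
for n in ['wrist','scene','side']:
    d=snap(n,n+'5.png')
    if n=='wrist': T=camT(d,s);print(proj(d,T,(.513,.2275,.008)))
a=cv2.imread('pics/wrist5.png');cv2.imwrite('pics/w5z.png',cv2.resize(a,(800,600),interpolation=cv2.INTER_CUBIC))
a=cv2.imread('pics/scene5.png')[60:160,240:360];b=cv2.imread('pics/side5.png')[210:330,160:280]
f=lambda x:cv2.resize(x,(400,400),interpolation=cv2.INTER_CUBIC)
cv2.imwrite('pics/ab5.png',np.hstack([f(a),f(b)]))
```

```text
[0.51275383 0.22700937 0.19929691] [ 3.26778941e-04  9.80849133e-01  1.94756713e-01 -2.16649486e-03] [ 0.34511432 -0.65332936 -0.52913763] [-0.007 -0.022 -0.035  0.002  0.008  0.002]
(np.float64(250.7844164937621), np.float64(166.82484306218697))
```

View pics/w5z.png

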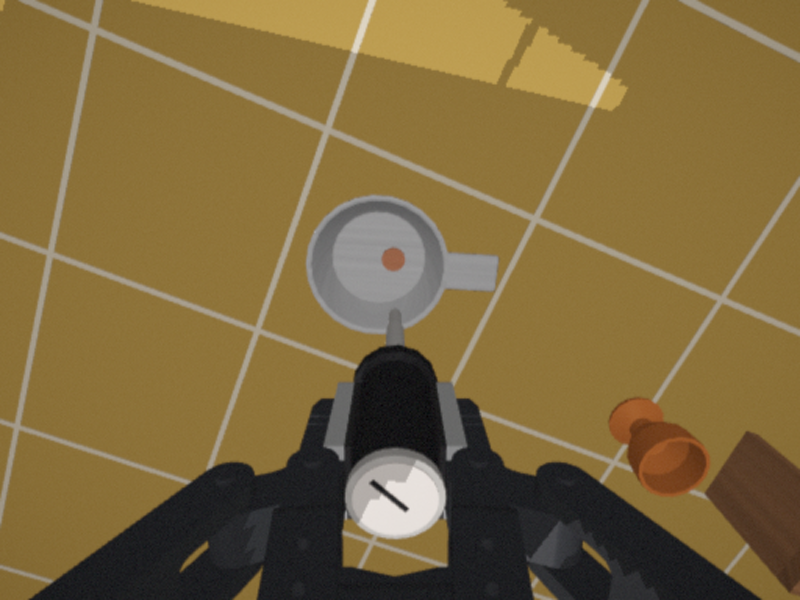

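View pics/ab5.png

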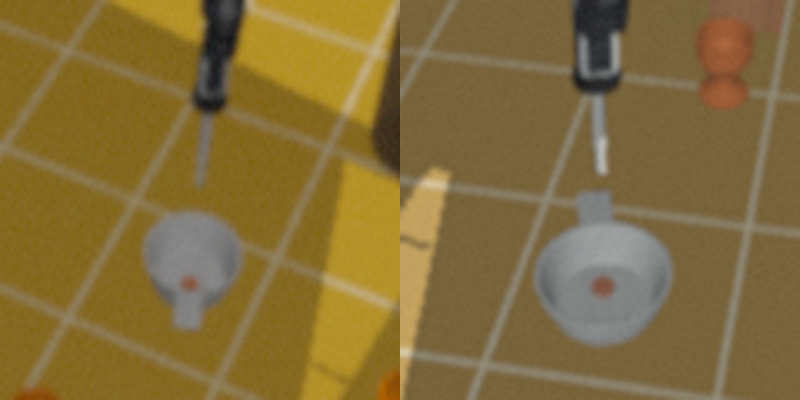

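Run:
```python
from h import *
s=readout.read_state(); d=viewer.get_image('wrist');T=camT(d,s)
M=pose(s['eef_rot'],s['position'])
print(s['position'],s['eef_rot'])
for (u,v),z in [((393,259),.008),((395.5,311),s['position'][2]-.0915),((395,488),s['position'][2]+.0423),((395,372),s['position'][2]-.0)]:
    p=atz(d,T,u/1.5625,v/1.5625,z);print(p,(np.linalg.inv(M)@np.append(p,1))[:3])
cv2.imwrite('pics/w6t.png',cv2.resize(d['color'][150:350,200:310,::-1],None,fx=3,fy=3,interpolation=cv2.INTER_CUBIC))
```

```text
[0.51355813 0.22725576 0.20155809] [-3.97716965e-05  9.80905126e-01  1.94486648e-01 -2.76962481e-04]
[0.51535587 0.227541   0.008     ] [0.00187275 0.00045821 0.19355705]
[0.51439353 0.22548651 0.11005809] [0.00014545 0.00197114 0.09149957]
[0.51610018 0.22659187 0.24385809] [ 0.00207411  0.00157572 -0.04230139]
[0.52541692 0.23040652 0.20155809] [ 1.21638242e-02  1.61226801e-03 -6.72050035e-06]
```

View pics/w6t.png

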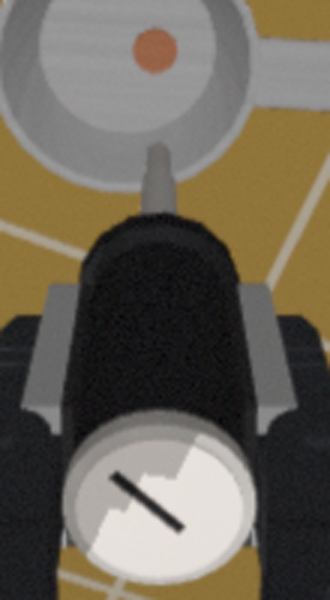

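Run:
```python
from h import *
s=readout.read_state(); d=viewer.get_image('wrist');T=camT(d,s)
M=pose(s['eef_rot'],s['position']); H=d['hand_eye']
print(s['position'],s['eef_rot'])
def tz(u,v,z):
    o=H[:3,3];r=H[:3,:3]@np.array([(u-d['cx'])/d['fx'],(v-d['cy'])/d['fy'],1]);return o+r*(z-o[2])/r[2]
f=lambda u,v:(u/3+200-1/3,v/3+150-1/3)
print('top',tz(*f(160,500),-.0423),tz(*f(160,496),-.0423))
print('tipsphere',tz(*f(158,143+13),.0887))
print('button',tz(*f(155,50),s['position'][2]-.008))
# predicted silhouette for axis at (x,y)=(0,0)
def pr(p):
    c=np.linalg.inv(H)@np.append(p,1); return ((d['fx']*c[0]/c[2]+d['cx']-200)*3,(d['fy']*c[1]/c[2]+d['cy']-150)*3)
for z,r in [(-.0423,.012),(.0177,.015),(.0117,.015)]:
    P=np.array([pr((r*np.cos(a),r*np.sin(a),z)) for a in np.linspace(0,6.28,60)]); print(z,P.min(0),P.max(0))
from math import *
P=np.array([pr((.003*cos(b)*cos(a),.003*cos(b)*sin(a),.0897+.003*sin(b))) for a in np.linspace(0,6.28,40) for b in np.linspace(-1.5,1.5,20)]);print('tip',P.min(0),P.max(0))
```

```text
[0.51354444 0.2273823  0.20153338] [-8.71240772e-05  9.80891659e-01  1.94554586e-01 -2.42234443e-04]
top [ 0.00022979  0.00165355 -0.0423    ] [ 0.00084413  0.00165285 -0.0423    ]
tipsphere [-0.00100185  0.00136292  0.0887    ]
button [0.00124721 0.00025748 0.19353338]
-0.0423 [ 51.44819147 420.02559016] [240.41984509 575.90676965]
0.0177 [ 68.90627887 206.07769614] [230.18759085 351.01815403]
0.0117 [ 66.00575252 219.52658208] [232.57269848 368.3532294 ]
tip [140.03150922 138.3242791 ] [163.34255718 161.65055447]
```

Request:
jog_arm --deltas '[[[0.002,-0.0015,0.02,0,0,0,10],[0.002,-0.0015,0.04,0,0,0,10],[0.002,-0.0015,0.06,0,0,0,10],[0.002,-0.0015,0.072,0,0,0,10],[0.002,-0.0015,0.075,0,0,0,10],[0.002,-0.0015,0.075,0,0,0,10],[0.002,-0.0015,0.075,0,0,0,10]]]'

```text
t: 6.1
position: [0.5152, 0.2297, 0.1276]
eef_rot: [-0.0, 0.981, 0.195, 0.0]
wrist_force: [-0.6, 0.3, -0.7]
grip_width: 0.0217
```

```bash
cat > look.py <<'E'
from h import *
import sys
k=sys.argv[1]
s=readout.read_state(); print(s['position'],s['eef_rot'],s['wrist_force'],s['qd'].round(3))
d=snap('wrist',k+'w.png');a=snap('scene',k+'a.png');b=snap('side',k+'b.png')
w=d['color'][150:350,200:310,::-1]
f=lambda x:cv2.resize(np.ascontiguousarray(x),None,fx=400/x.shape[1],fy=400/x.shape[1],interpolation=cv2.INTER_CUBIC)
cv2.imwrite('pics/'+k+'W.png',cv2.resize(np.ascontiguousarray(w),None,fx=3,fy=3,interpolation=cv2.INTER_CUBIC))
cv2.imwrite('pics/'+k+'AB.png',np.hstack([f(a['color'][80:160,260:340,::-1]),f(b['color'][240:320,180:260,::-1])]))
E
python3 look.py k1
```

```text
[0.5151766  0.22973829 0.12763247] [-1.99908004e-04  9.80893035e-01  1.94547438e-01  3.28964559e-04] [-0.55583459  0.3043387  -0.74278671] [ 0.002 -0.006 -0.008 -0.002  0.002  0.   ]
```

View pics/k1W.png

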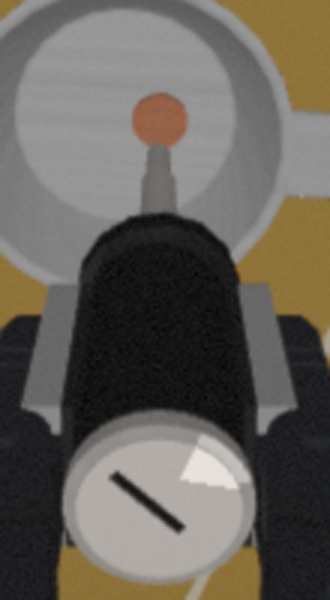

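View pics/k1AB.png

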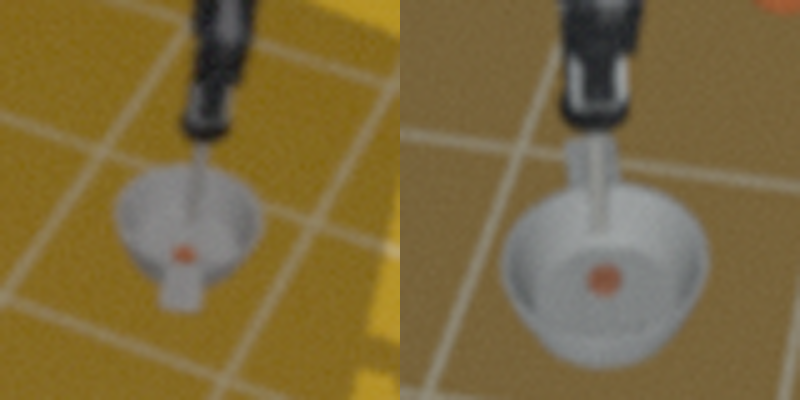

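Run:
```python
from h import *
s=readout.read_state(); d=viewer.get_image('wrist');a=viewer.get_image('scene');b=viewer.get_image('side');H=d['hand_eye'];z0=s['position'][2];print(s['position'])
def tz(u,v,z):
    o=H[:3,3];r=H[:3,:3]@np.array([(u-d['cx'])/d['fx'],(v-d['cy'])/d['fy'],1]);return o+r*(z-o[2])/r[2]
f=lambda u,v:(u/3+200-1/3,v/3+150-1/3)
t=tz(*f(158,143+12),.0897);B=tz(*f(160,121),z0-.008);print('tip',t,'btn',B,'diff',B-t)
M=pose(s['eef_rot'],s['position'])[:3,:3]; print('world diff',M@(B-t))
A=lambda u,v:(u/5+260-.4,v/5+80-.4)
Bf=lambda u,v:(u/5+180-.4,v/5+240-.4)
tipz=z0-.0927
for dd,g,tp,bt in [(a,A,(190,222),(184,256)),(b,Bf,(198,231),(204,281))]:
    T=camT(dd); print((atz(dd,T,*g(*bt),.008)-atz(dd,T,*g(*tp),tipz+.002)),atz(dd,T,*g(*bt),.008))
```

```text
[0.5151974  0.22981854 0.12765336]
tip [-0.0010916   0.00136248  0.0897    ] btn [-0.00159237  0.00192713  0.11965336] diff [-0.00050077  0.00056465  0.02995336]
world diff [-0.00021945 -0.00069253 -0.02995406]
[-0.00062861 -0.0005616  -0.02895336] [0.51492174 0.22340936 0.008     ]
[-0.00241623  0.00213839 -0.02895336] [0.51217208 0.23104913 0.008     ]
```

Request:
jog_arm --deltas '[[[-0.0005,0,0.008,0,0,0,10],[-0.0005,0,0.016,0,0,0,10],[-0.0005,0,0.021,0,0,0,10],[-0.0005,0,0.022,0,0,0,10],[-0.0005,0,0.022,0,0,0,10],[-0.0005,0,0.022,0,0,0,10]]]'

```text
t: 6.9
position: [0.5145, 0.2296, 0.1049]
eef_rot: [-0.0, 0.981, 0.195, 0.0]
wrist_force: [-0.0, -0.4, -0.5]
grip_width: 0.0217
```

```bash
cat > frc.py <<'E'
from h import *
F=[];P=[]
for i in range(12):
    viewer.get_image('side'); s=readout.read_state(); F.append(s['wrist_force']);P.append(s['position'])
print('F',np.mean(F,0),np.std(F,0)/12**.5,'P',np.array(P)[[0,3,6,-1]],s['eef_rot'],s['grip_width'],s['t'])
E
python3 frc.py
```

```text
F [ 0.20753968 -0.11296869 -0.79098094] [0.08167298 0.16097413 0.12663171] P [[0.51454934 0.22960617 0.10517947]
 [0.51457258 0.22960968 0.10528461]
 [0.51451881 0.22958398 0.10516773]
 [0.51445657 0.22956867 0.10503409]] [-1.80263595e-04  9.80878019e-01  1.94623397e-01  1.14409433e-04] 0.021709823120166425 7.5
```

Request:
jog_arm --deltas '[[[0,0,0.002,0,0,0,10],[0,0,0.003,0,0,0,10],[0,0,0.003,0,0,0,10],[0,0,0.003,0,0,0,10]]]'

```text
t: 7.83
position: [0.5144, 0.2296, 0.1019]
eef_rot: [-0.0, 0.981, 0.195, 0.0]
wrist_force: [-1.0, 0.3, -0.8]
grip_width: 0.0221
```

```bash
python3 frc.py; python3 look.py k2
```

```text
F [-0.12280532  0.10063069 -0.58132873] [0.11108808 0.15402648 0.19208958] P [[0.51446107 0.2295471  0.10197553]
 [0.5144784  0.229566   0.10207457]
 [0.51446051 0.22958195 0.10206415]
 [0.51447138 0.22958033 0.10202797]] [-1.83873575e-04  9.80873866e-01  1.94644303e-01  1.40469519e-04] 0.022175347736823132 8.4333
[0.51447138 0.22958033 0.10202797] [-1.83873575e-04  9.80873866e-01  1.94644303e-01  1.40469519e-04] [-0.50115016  0.07249252 -1.09761878] [ 0.002 -0.001 -0.002  0.001 -0.     0.   ]
```

View pics/k2W.png

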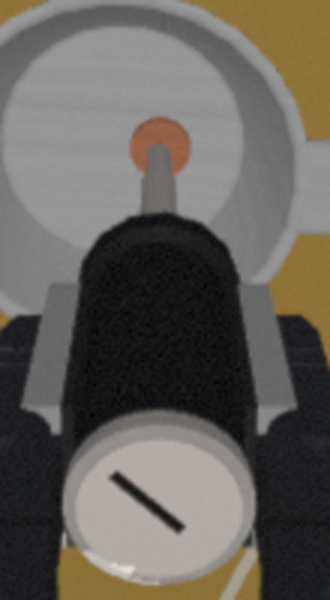

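View pics/k2AB.png

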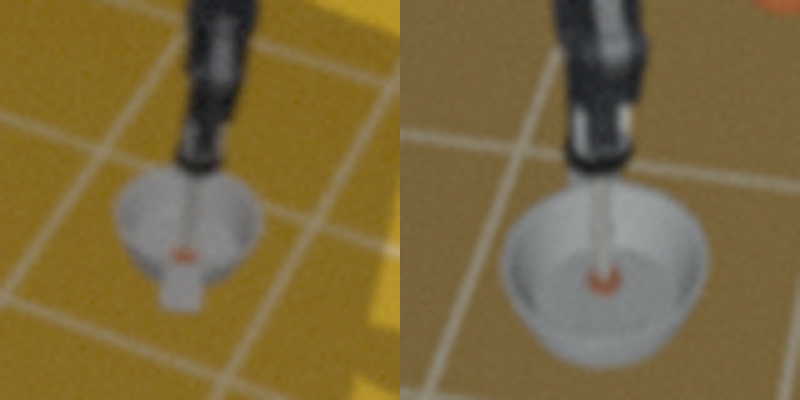

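Request:
jog_arm --deltas '[[[0,0,0.002,0,0,0,10],[0,0,0.004,0,0,0,10],[0,0,0.005,0,0,0,10],[0,0,0.005,0,0,0,10]]]'

```text
t: 8.92
position: [0.5145, 0.2295, 0.0968]
eef_rot: [-0.0, 0.981, 0.195, 0.0]
wrist_force: [1.2, -0.1, -0.1]
grip_width: 0.0219
```

```bash
python3 frc.py
```

```text
F [0.61294649 0.17390411 0.55129246] [0.09186565 0.12006681 0.14303746] P [[0.51448806 0.22957191 0.09695832]
 [0.51449578 0.2295999  0.09712669]
 [0.51450085 0.22959291 0.09713538]
 [0.5144572  0.22955301 0.09702562]] [-1.71318614e-04  9.80877555e-01  1.94625746e-01  1.09163847e-04] 0.022047763384284137 9.5167
```

Request:
jog_arm --deltas '[[[0,0,0.002,0,0,0,10],[0,0,0.0035,0,0,0,10],[0,0,0.0045,0,0,0,10],[0,0,0.0045,0,0,0,10],[0,0,0.0045,0,0,0,10]]]'

```text
t: 9.93
position: [0.5145, 0.2296, 0.0926]
eef_rot: [-0.0, 0.981, 0.195, 0.0]
wrist_force: [0.4, -0.4, 2.1]
grip_width: 0.0221
```

```bash
python3 frc.py; python3 frc.py; python3 look.py k3
```

```text
F [0.38044425 0.09630076 1.69402661] [0.16415115 0.13188026 0.11836367] P [[0.51452515 0.22956569 0.09260158]
 [0.51452313 0.22959974 0.09266379]
 [0.51449205 0.22959189 0.09259581]
 [0.51448512 0.22956359 0.09256255]] [-1.67282694e-04  9.80877470e-01  1.94626139e-01  1.63311193e-04] 0.022180278628512445 10.5333
F [0.42631037 0.05328187 1.69293663] [0.15976073 0.14889475 0.12824483] P [[0.51450105 0.22959167 0.09259371]
 [0.51450147 0.22959268 0.09258325]
 [0.51447844 0.22958027 0.09257568]
 [0.51447613 0.22958175 0.09256744]] [-1.89816575e-04  9.80878595e-01  1.94620450e-01  1.61888071e-04] 0.02256613804185316 11.1333
[0.51447613 0.22958175 0.09256744] [-1.89816575e-04  9.80878595e-01  1.94620450e-01  1.61888071e-04] [ 0.31247734 -0.74976894  1.94720175] [-0.001 -0.     0.002  0.     0.002 -0.001]
```

View pics/k3W.png

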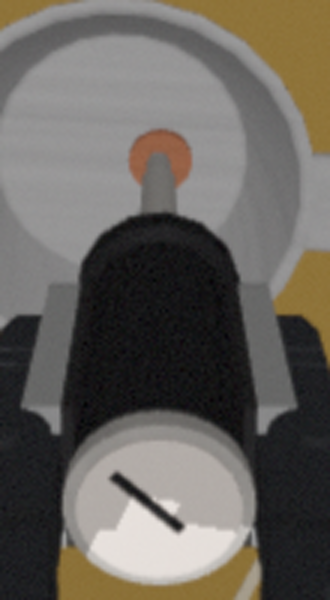

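View pics/k3AB.png

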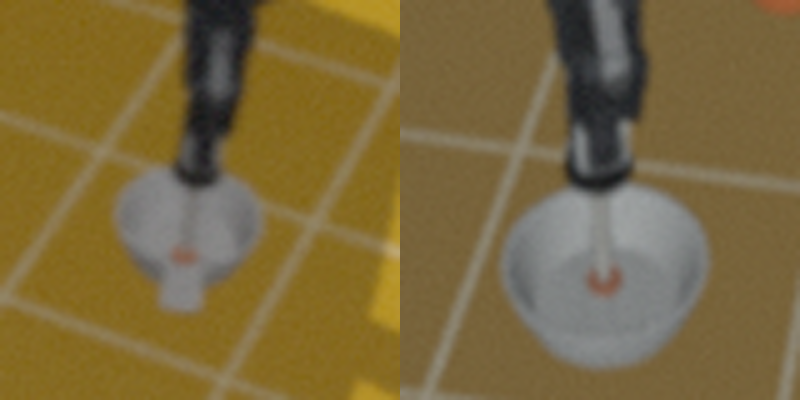

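View pics/k3a.png

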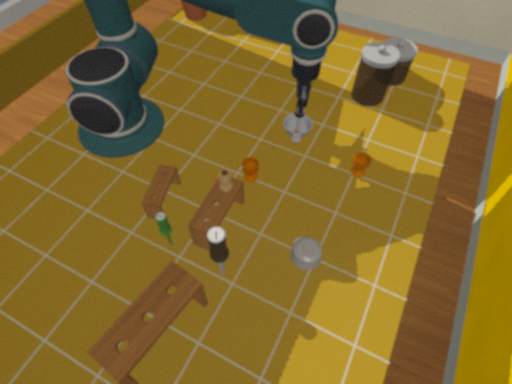

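```bash
python3 -c "
from h import *
print(job.finish_job())"
```

```text
the job is handed in; nothing more can be done
None
```

I lifted the small black thermometer out of the middle-sized rack and pressed its tip onto the copper button in the poacher cup. I handed the job in at about 11 s, still holding it there; no verdict was reported.

- **Press depth:** The upward force rose by about 2.4 N over the hanging baseline, which means the tip is pushed in about 7.7 mm. The height I measured gives about 8.1 mm. Both are about half of the 16 mm travel.
- **Position and uprightness:** The tip is over the button in all three views, within 1–2 mm of centre. The tool is vertical to within 0.1°, and the wrist view shows the thermometer close to upright. The thermometer did not slip in the grip during the press.
- **Other objects:** The cup stayed where it was, and the last scene picture shows the other objects where they stood.
- **Disagreements:** The scene and side cameras differed by 5–10 mm on the button's absolute position. I aligned instead on the tip-to-button offset. On that offset the wrist and scene cameras agreed to about 0.5 mm, and the side camera was off by 2–3 mm. The finger opening reads about 22 mm on the 24 mm handle. I took this as a gauge offset, since the grip held.

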